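# Show which mug to mend and where it goes

### The arm

A 6-joint arm with a two-finger parallel gripper is mounted at the origin on the work surface. World frame = base frame: x ahead of the robot, y to its left, z up, the work surface at z = 0. Lengths are in mm, angles in degrees, forces in N, time in s.
With the tool pointing down it reaches from about 300 to 850 mm from the base axis. Payload 4.2 kg.
Tool frame: the origin (TCP) lies on the centre line of the jaws, within the pads' length; the fingertips stand 11 mm ahead of it and the grasp point (between the pads) lies 8 mm behind it; z points along the fingers, y is the direction in which the jaws open and shut (so a half turn about z gives the same grasp; the last joint's range is limited). The gripper opens to 91 mm and grips with 3 to 60 N. Pads are 32 mm wide; open, the fingers measure 118 mm over their backs; the gripper's body (76 mm by 178 mm) begins 60 mm behind the grasp point.
Start: joints at [-69.213, 18.312, 89.639, -0, 72.044, -1.146], TCP at [214.778, -533.397, 224.976] pointing down, gripper open.
Joint ranges: [-177.97, 177.97], [-48.28, 115.42], [12.27, 149.76], [-77.06, 257.06], [2.81, 150.46], [-146.56, 146.56]. Speed limits (degrees/s): [147.25, 147.25, 180, 180, 180, 180].

### API

Orientations are given as [roll, pitch, yaw] about the fixed x, y, z axes, in that order (R = Rz(yaw) Ry(pitch) Rx(roll)).
In Python, from workcell import env, grab_frame gives the robot as it stands. The module is installed in compiled form; this text tells all that it offers.
- The arm moves only by the tool arm_command, never from a script. Its argument "series" is one flat list of numbers, 6 for each row, row after row: the shift along the world's x, y, z each as a share of 400 mm, from -1 to 1, then the turn, a rotation vector about the world's x, y, z each as a share of 45 degrees, from -1 to 1. A call has 1 to 20 rows; each row shifts and turns the commanded pose from where the row before left it; what a row does not reach is not made up. A row lasts 1/12 s, in which the tool goes at most 41.7 mm and 7.16 degrees, less where a joint would pass 70% of its speed; a pose out of reach is approached as far as the arm can. A call with a number of a shift or a turn outside -1 to 1 is refused whole. A call with a gripper value outside its range is refused whole. "hand" is the opening, from 0 (shut) to 1 (fully open), set as the call begins (left out, the last holds). The fingers move at their own pace and stop on an object; "newtons" is the grip in N (left out, the last holds). Time passes only in rows, so rows that do not move let the fingers close. It gives the time, the measured TCP pose, the force and the opening at its end, in the units of the state.
- env.state(): the state, without advancing time (a new reading comes with each control period).
- grab_frame(name): name is "side" or "top"; returns a dict with "frame" (400x640x3 uint8, red, green, blue), "intrinsics" (3x3 intrinsics, pixels), "R" (3x3) and "t" (3): a world point X has camera coordinates R X + t. Camera axes: x right, y down, z forward; pixel columns grow to the right and rows downward; lengths in mm; the calibration is good to about 2 mm. A picture is of the moment at which its call begins. There is no depth.
- env.job_done(): hands the job in, once; it reports no verdict.
The state is a dict: "time_s": time; "qpos": joint angles; "qvel": joint speeds; "effort": joint torques, N m; "ee_pos": TCP position; "ee_rot": TCP orientation; "force": force on the tool from outside, world axes, zero at the start; "torque": the same for the moment, N m; "gripper_width": finger opening in mm.
Only numpy, scipy, OpenCV 4.12 (cv2) and the standard library are available. Lean on these libraries where they do the work, as an engineer would, in place of code of your own. Each camera call takes 0.05 s, during which the arm holds its last target.

### The job

Show the studio helper which mug to mend and where to put it: point at the mug that has no handle, keeping the fingertips still just above the middle of its mouth for two seconds, then point in the same way just above the middle of the empty banding wheel, for two seconds, and finish there still pointing. Touch and move nothing on the way, stay above the rim rather than reaching into the mug, and do not pass low over the other mugs, as that would look like pointing at them.

Things in the scene. Friction and masses are not known exactly. Their poses are not given: they have to be found in the camera images.
- mug_bare_mouth (a point): The mug WITHOUT a handle: only two small dark scars, 3 mm proud, show where it was. Same grey-brown clay as the other three; round, 72 mm outside diameter, 85 mm tall, standing upright on the board; this point is the centre of its open mouth, level with the rim (103 mm above the table). z is up.
- mug_a_mouth (a point): Another mug, not to be pointed at: clay mug with a looped handle on its own +y side (handle reaches 63 mm from the mug's axis). Round, 72 mm outside diameter, 85 mm tall, standing upright on the board; this point is the centre of its open mouth, level with the rim (103 mm above the table). z is up.
- mug_b_mouth (a point): Another mug, not to be pointed at: clay mug with a looped handle on its own +y side (handle reaches 63 mm from the mug's axis). Round, 72 mm outside diameter, 85 mm tall, standing upright on the board; this point is the centre of its open mouth, level with the rim (103 mm above the table). z is up.
- mug_c_mouth (a point): Another mug, not to be pointed at: clay mug with a looped handle on its own +y side (handle reaches 63 mm from the mug's axis). Round, 72 mm outside diameter, 85 mm tall, standing upright on the board; this point is the centre of its open mouth, level with the rim (103 mm above the table). z is up.
- board: Plain square plywood board, 300 x 300 mm, 18 mm thick, fixed on the table, carrying the four mugs two by two, mug centres 145 mm apart (135 mm at the least); origin under its centre. It may be on the robot's left or right, the banding wheel on the other side. Unlisted equipment stands round the edges of the table, up to 240 mm tall, none of it within 150 mm of the middle of the board or the wheel; between the board, the wheel and the robot nothing is taller than the mugs.
- wheel_top (a point): Banding wheel (potter's hand turntable): a round flat aluminium disc, 176 mm in diameter, on a dark steel foot, nothing on it. This point is the centre of the disc's upper face, 74 mm above the table. z is up. The foot is fixed; the disc turns at a touch.
- wheel_head (a joint): Turn of the banding wheel's disc, rad, positive counter-clockwise from above.
- stamp: Bystander: small wooden stamp, 26 mm wide, 54 mm tall, standing in the middle of the board among the mugs; origin under its centre.
- bowl: Bystander: shallow clay bowl, 90 mm across, 45 mm tall, near the banding wheel; origin under its centre.
- rib: Bystander: flat wooden shaping tool, about 30 x 130 mm, 12 mm thick, lying near the banding wheel; origin on its underside.
- glaze_jar: Bystander: clear lidded jar, 76 mm across, 110 mm tall, at the left side; origin under its centre.
- wood_block: Bystander: wooden block, 50 x 90 x 40 mm tall, at the right side; origin under its centre.
Mind the look-alikes: they are no part of the job. Leave any turquoise look-alike of the part that bears mug_c_mouth alone. What is shaped like the part that bears wheel_top but turquoise is not meant.

How it is judged (in metres and radians):
On the way, in this order (a step that is already met when the one before it is completed fails the run):
1. point at the mug without a handle: fingertips just above its mouth, for two seconds (horizontal distance between the grasp point and mug_bare_mouth below 0.03 m and z of the grasp point in the frame of mug_bare_mouth between 0.018 and 0.09 m), for 1.7 s.
2. then point at the middle of the banding wheel's disc, just above it, for two seconds (horizontal distance between the grasp point and wheel_top below 0.035 m and z of the grasp point in the frame of wheel_top between 0.018 and 0.09 m), for 1.7 s.
At the end, for the whole second after the job is handed in: Mug pointed out, and still pointing at the banding wheel: grasp point between the fingers within 35 mm of the disc's axis and 18 to 90 mm above it (fingertips up to about 70 mm above), touching nothing; all four mugs upright within 8 mm of their starts (all of step 2 and distance of each of mug_bare_mouth, mug_a_mouth, mug_b_mouth, mug_c_mouth from where it was at the start of the episode below 0.008 m and angle between each of mug_bare_mouth, mug_a_mouth, mug_b_mouth, mug_c_mouth's own z axis and vertical below 0.1 rad).
It fails at once if the fingers or the arm touch something (more than 0.5 N) (contact force between any of the fingers, the arm and anything else above 0.5 N).
It fails at once if a mug is lifted, shifted or tipped (distance of any of mug_bare_mouth, mug_a_mouth, mug_b_mouth, mug_c_mouth from where it was at the start of the episode above 0.008 m).
It fails at once if a bystander is moved by more than 10 mm, or the banding wheel is turned (distance of any of stamp, bowl, rib, glaze_jar, wood_block from where it was at the start of the episode above 0.01 m or value of joint wheel_head above 0.05 rad or value of joint wheel_head below -0.05 rad).
It fails at once if the fingertips reach down into the mug without a handle (horizontal distance between the grasp point and mug_bare_mouth below 0.03 m and z of the grasp point in the frame of mug_bare_mouth below 0.014 m).
It fails at once if the hand passes low over a mug that has a handle (grasp point within 30 mm of its axis and less than 70 mm above its rim) ((horizontal distance between the grasp point and mug_a_mouth below 0.03 m and z of the grasp point in the frame of mug_a_mouth below 0.07 m) or (horizontal distance between the grasp point and mug_b_mouth below 0.03 m and z of the grasp point in the frame of mug_b_mouth below 0.07 m) or (horizontal distance between the grasp point and mug_c_mouth below 0.03 m and z of the grasp point in the frame of mug_c_mouth below 0.07 m)).
It also fails if it takes over 48 s, if anything falls off the work surface, if the arm or the gripper's body presses on something with over 40 N, if the wrist force passes 120 N, or if a joint passes its speed limit or range.

## Working session

There is one attempt and no reset: what is moved stays moved. The work goes in short steps, Python scripts to look and compute and a tool call to move; the robot and the scene stay as the last step left them, time stands still between calls to the robot, and variables do not carry over. Pictures are saved under pics/ and viewed, and the job is handed in when it is done.

Besides the shell and the picture viewer there is one more tool, called after "Call:" by a JSON object that holds its "op" and its "data", one argument or row to a line. arm_command: Moves the arm, as the interface text tells. Shift numbers are shares of 400 mm and turn numbers shares of 45 degrees, none past 1 either way. Its arguments: {"type":"object","properties":{"series":{"type":"array"},"hand":{"type":"number"},"newtons":{"type":"number"}},"required":["series"]}

```bash
mkdir -p pics; python3 - <<'E'
from workcell import env, grab_frame
import cv2,pickle
print(env.state())
for n in ("top","side"):
    d=grab_frame(n); pickle.dump(d,open(f"{n}.pkl","wb"))
    cv2.imwrite(f"pics/{n}0.png",d["frame"][:,:,::-1]); print(n,d["intrinsics"],d["R"],d["t"])
E
```

```text
{'time_s': 0.0, 'qpos': array([-6.92116017e+01,  1.83513370e+01,  8.97028572e+01,  2.29599009e-04,
        7.20409234e+01, -1.14802612e+00]), 'qvel': array([-0.07271041,  0.01348776,  0.07593102,  0.04753349, -0.05299382,
       -0.10062099]), 'effort': array([ 6.26748570e-04, -4.12454152e+01, -2.31976426e+01,  7.26849446e-02,
        4.59113298e-02, -1.51887384e-04]), 'ee_pos': array([ 214.6327066 , -532.9640511 ,  224.14732473]), 'ee_rot': array([-1.79904906e+02, -2.12397999e-03,  2.19363517e+01]), 'force': array([-0.05134445,  0.11327845, -0.03645513]), 'torque': array([-0.02415779,  0.04383801, -0.05603069]), 'gripper_width': 90.99747543078738}
top [[438.19896931   0.         316.33800686]
 [  0.         438.19896931 195.4777813 ]
 [  0.           0.           1.        ]] [[ 0.00297668 -0.99998861  0.00373101]
 [-0.98344568 -0.00360338 -0.18116733]
 [ 0.18117871 -0.00312997 -0.98344521]] [  26.11689423  458.14602908 1420.45284259]
side [[490.19421028   0.         313.129043  ]
 [  0.         490.19421028 202.68210785]
 [  0.           0.           1.        ]] [[ 0.99975952 -0.01616714  0.01481635]
 [ 0.00469491 -0.5021741  -0.8647538 ]
 [ 0.02142099  0.8646154  -0.50197744]] [-456.24058986   89.82063822 1862.24896991]
```

View pics/top0.png

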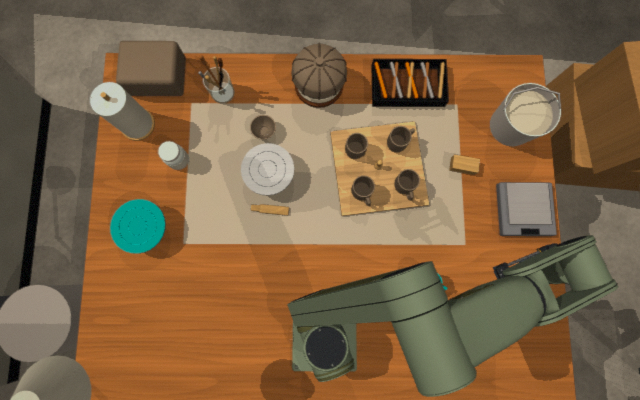

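View pics/side0.png

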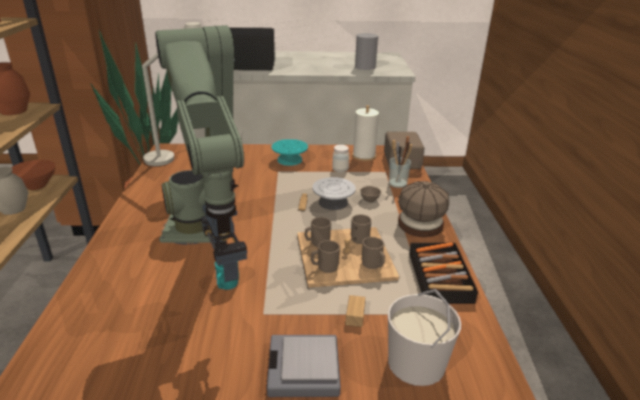

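```bash
python3 - <<'E'
import cv2
a=cv2.imread("pics/top0.png")[115:220,325:435];cv2.imwrite("pics/topc.png",cv2.resize(a,None,fx=5.4,fy=5.4,interpolation=cv2.INTER_CUBIC))
a=cv2.imread("pics/side0.png")[205:295,290:405];cv2.imwrite("pics/sidec.png",cv2.resize(a,None,fx=6,fy=6,interpolation=cv2.INTER_CUBIC))
a=cv2.imread("pics/top0.png")[105:220,225:310];cv2.imwrite("pics/wheelc.png",cv2.resize(a,None,fx=5,fy=5,interpolation=cv2.INTER_CUBIC))
E
```

```text
(no output)
```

View pics/topc.png

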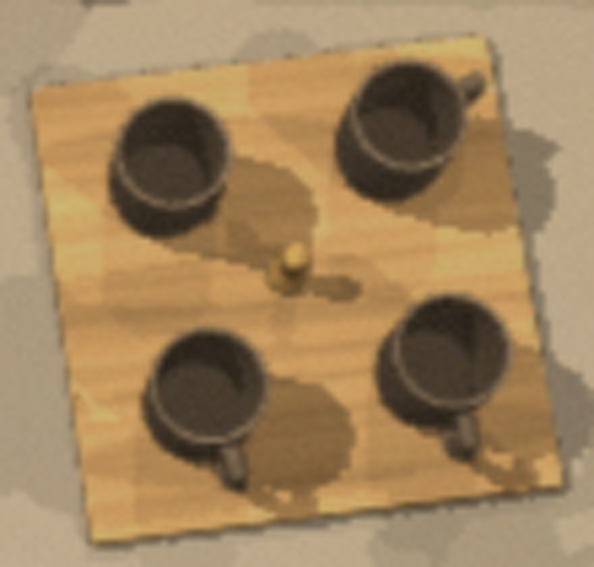

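View pics/sidec.png

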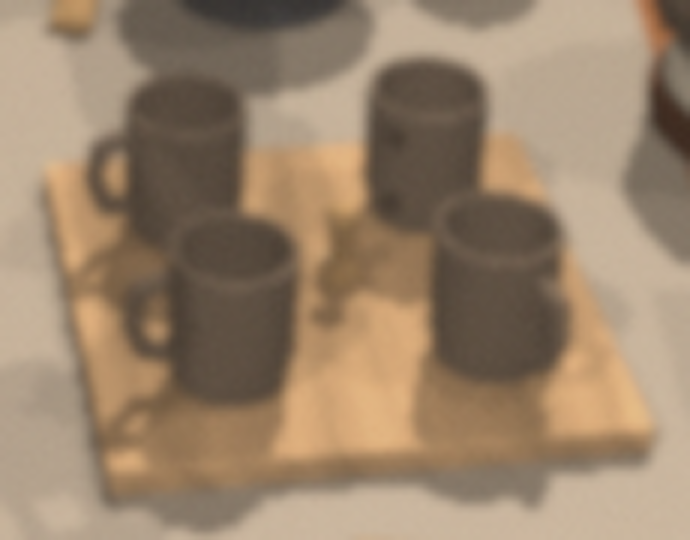

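View pics/wheelc.png

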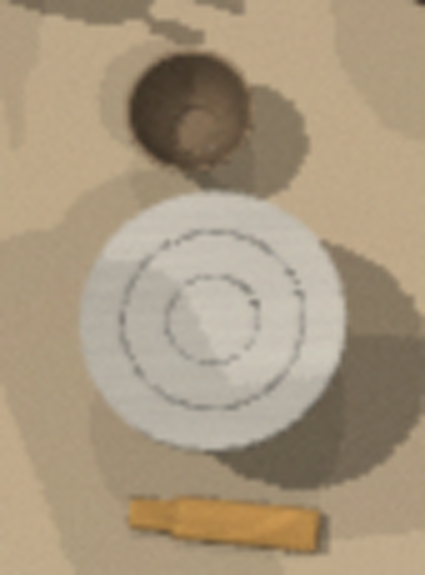

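```bash
cat >h.py <<'E'
import pickle,numpy as np
def up(n,u,v,z):
    d=pickle.load(open(f"{n}.pkl","rb"));K,R,t=d["intrinsics"],d["R"],d["t"]
    r=R.T@np.linalg.solve(K,[u,v,1]);c=-R.T@t
    return (c+r*(z-c[2])/r[2]).round(1)
E
python3 - <<'E'
from h import up
f=lambda u,v,s,u0,v0:(u0+(u+.5)/s-.5,v0+(v+.5)/s-.5)
for n,p in dict(bare=(173,153),a=(407,115),b=(450,351),c=(207,385)).items(): print(n,up("top",*f(*p,5.4,325,115),103))
for n,p in dict(bare=(427,92),c=(186,108),b=(235,249),a=(498,230)).items(): print("side",n,up("side",*f(*p,6,290,205),103))
print("wheel",up("top",*f(213,320,5,225,105),74),up("side",334,188,74))
E
```

```text
bare [ 621.9 -103.3  103. ]
a [ 646.5 -245.8  103. ]
b [ 499.9 -266.8  103. ]
c [ 478.6 -121.6  103. ]
side bare [ 620.7 -113.5  103. ]
side c [ 478.6 -132.   103. ]
side b [ 500.9 -273.3  103. ]
side a [ 645.3 -254.7  103. ]
wheel [541.7 190.1  74. ] [542.8 175.1  74. ]
```

The bare mug, with scars visible in the side view, is the far-left one in the top view, rim at px (357,143), position (622,−103). The wheel disc is at px (267,169), position (542,190). I'll lift first, shut the fingers, then travel high.

Call:
{"op": "arm_command", "data": {
  "series": [0,0,0.05,0,0,0,0,0,0.08,0,0,0,0,0,0.08,0,0,0,0,0,0.04,0,0,0,0,0,0,0,0,0,0,0,0,0,0,0],
  "hand": 0
}}

```text
time_s: 0.6
ee_pos: [214.8, -533.4, 325.1]
ee_rot: [179.9, 0.0, 21.9]
force: [-0.5, -0.3, -0.9]
gripper_width: 54.0
```

Call:
{"op": "arm_command", "data": {
  "series": [0.03,0.03,0,0,0,0,0.05,0.053,0,0,0,0,0.055,0.059,0,0,0,0,0.055,0.059,0,0,0,0,0.055,0.059,0,0,0,0,0.055,0.059,0,0,0,0,0.055,0.059,0,0,0,0,0.055,0.059,0,0,0,0,0.055,0.059,0,0,0,0,0.055,0.059,0,0,0,0]
}}

```text
time_s: 1.43
ee_pos: [422.8, -309.5, 322.6]
ee_rot: [-179.8, 0.1, 21.9]
force: [0.8, 0.1, 0.3]
gripper_width: 0.5
```

Call:
{"op": "arm_command", "data": {
  "series": [0.055,0.057,0,0,0,0,0.055,0.057,0,0,0,0,0.055,0.057,0,0,0,0,0.055,0.057,0,0,0,0,0.055,0.057,0,0,0,0,0.055,0.057,0,0,0,0,0.055,0.057,0,0,0,0,0.055,0.057,0,0,0,0,0.04,0.04,0,0,0,0,0.018,0.02,0,0,0,0,0,0,0,0,0,0,0,0,0,0,0,0,0,0,0,0,0,0]
}}

```text
time_s: 2.52
ee_pos: [620.9, -106.1, 324.4]
ee_rot: [-180.0, 0.1, 21.9]
force: [0.2, -0.2, 0.4]
gripper_width: 0.3
```

```bash
python3 - <<'E'
from workcell import env, grab_frame
import cv2
s=env.state();print(s["ee_pos"],s["qpos"],s["time_s"])
for n in ("top","side"):
    cv2.imwrite(f"pics/{n}1.png",grab_frame(n)["frame"][:,:,::-1])
E
```

```text
[ 620.88719456 -106.08162684  324.4410134 ] [-1.07151856e+01  2.12755000e+01  7.11278428e+01 -5.16127918e-02
  8.76898708e+01  5.74172173e+01] 2.5167
```

View pics/side1.png

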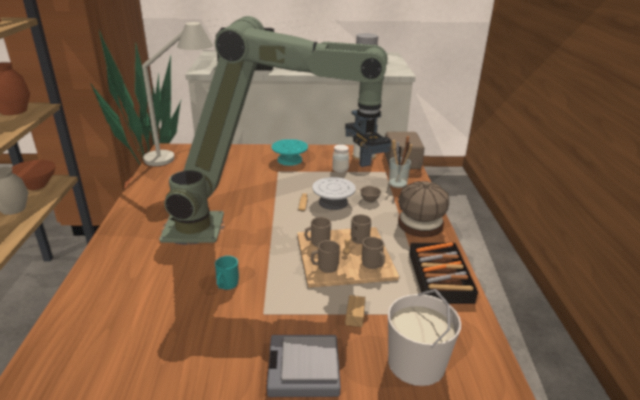

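View pics/top1.png

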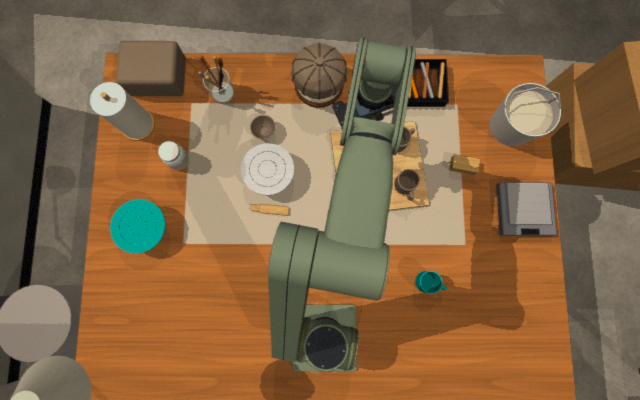

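Call:
{"op": "arm_command", "data": {
  "series": [0,0,-0.04,0,0,0,0,0,-0.06,0,0,0,0,0,-0.06,0,0,0,0,0,-0.06,0,0,0,0,0,-0.05,0,0,0,0,0,-0.03,0,0,0,0,0,0,0,0,0,0,0,0,0,0,0]
}}

```text
time_s: 3.28
ee_pos: [621.4, -105.8, 205.1]
ee_rot: [-180.0, 0.0, 21.9]
force: [-0.2, 0.9, 0.2]
gripper_width: 0.2
```

```bash
python3 - <<'E'
from workcell import env, grab_frame
import cv2
d=grab_frame("side");f=d["frame"][:,:,::-1]
cv2.imwrite("pics/side2.png",cv2.resize(f[130:290,280:480],None,fx=3.5,fy=3.5,interpolation=cv2.INTER_CUBIC))
s=env.state();print(s["ee_pos"],s["force"])
E
```

```text
[ 622.09366213 -105.74566097  206.10562426] [0.6118368  0.16322074 0.05692388]
```

View pics/side2.png

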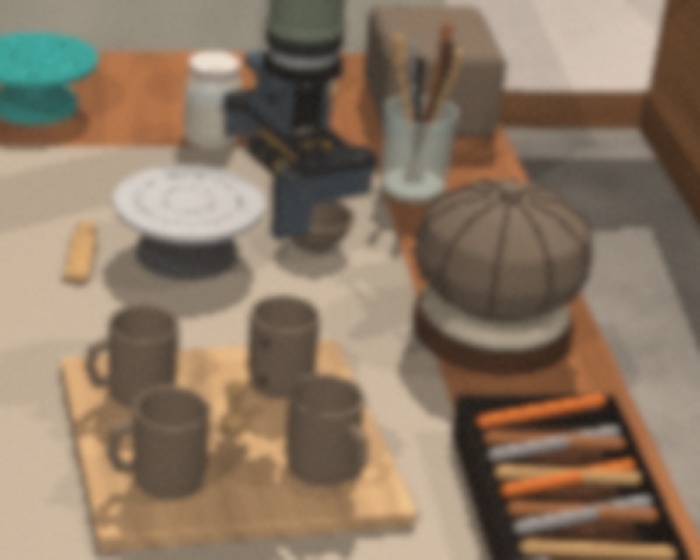

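Call:
{"op": "arm_command", "data": {
  "series": [0,0,-0.04,0,0,0,0,0,-0.05,0,0,0,0,0,-0.035,0,0,0,0,0,-0.015,0,0,0,0,0,0,0,0,0,0,0,0,0,0,0]
}}

```text
time_s: 3.83
ee_pos: [622.7, -105.3, 150.3]
ee_rot: [179.9, -0.1, 21.9]
force: [-0.5, -0.1, 0.2]
gripper_width: 0.5
```

```bash
python3 - <<'E'
from workcell import env, grab_frame
import cv2
for n,c in (("side",(130,290,280,480)),("top",(40,240,240,440))):
    d=grab_frame(n);f=d["frame"][:,:,::-1]
    cv2.imwrite(f"pics/{n}3.png",cv2.resize(f[c[0]:c[1],c[2]:c[3]],None,fx=3,fy=3,interpolation=cv2.INTER_CUBIC))
s=env.state();print(s["ee_pos"],s["force"],s["time_s"])
E
```

```text
[ 622.96298032 -105.25207783  150.7052558 ] [0.33664746 0.48401234 0.12914094] 3.9333
```

View pics/side3.png

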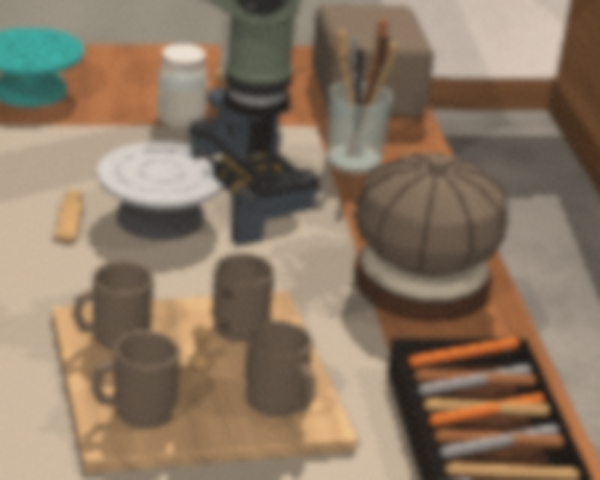

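View pics/top3.png

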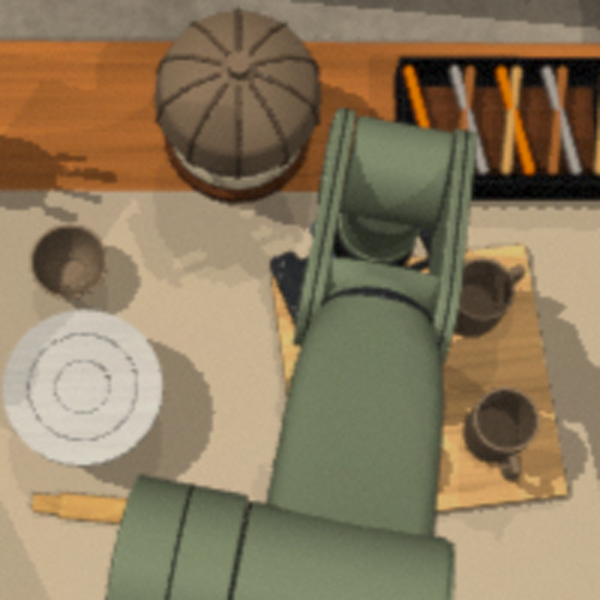

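Fingertips sit about 36 mm above the bare mug's rim centre (tip at crop (246,240), rim centre at (244,270), matching the expected offset). Holding.

Call:
{"op": "arm_command", "data": {
  "series": [0,0,0,0,0,0,0,0,0,0,0,0,0,0,0,0,0,0,0,0,0,0,0,0,0,0,0,0,0,0,0,0,0,0,0,0,0,0,0,0,0,0,0,0,0,0,0,0,0,0,0,0,0,0,0,0,0,0,0,0,0,0,0,0,0,0,0,0,0,0,0,0,0,0,0,0,0,0,0,0,0,0,0,0,0,0,0,0,0,0]
}}

```text
time_s: 5.18
ee_pos: [622.0, -105.0, 149.0]
ee_rot: [180.0, -0.0, 21.9]
force: [-0.7, -0.3, -0.3]
gripper_width: 0.2
```

Call:
{"op": "arm_command", "data": {
  "series": [0,0,0,0,0,0,0,0,0,0,0,0,0,0,0,0,0,0,0,0,0,0,0,0,0,0,0,0,0,0,0,0,0,0,0,0,0,0,0,0,0,0,0,0,0,0,0,0,0,0,0,0,0,0,0,0,0,0,0,0,0,0,0,0,0,0,0,0,0,0,0,0,0,0,0,0,0,0,0,0,0,0,0,0,0,0,0,0,0,0]
}}

```text
time_s: 6.43
ee_pos: [622.0, -105.0, 149.0]
ee_rot: [180.0, -0.0, 21.9]
force: [-0.2, -0.1, 0.8]
gripper_width: 0.3
```

Call:
{"op": "arm_command", "data": {
  "series": [0,0,0.04,0,0,0,0,0,0.06,0,0,0,0,0,0.06,0,0,0,0,0,0.06,0,0,0,0,0,0.03,0,0,0,0,0,0,0,0,0]
}}

```text
time_s: 6.93
ee_pos: [623.6, -105.3, 252.7]
ee_rot: [179.8, -0.3, 21.9]
force: [0.9, -0.5, 0.5]
gripper_width: 0.3
```

Call:
{"op": "arm_command", "data": {
  "series": [-0.01,0.03,0,0,0,0,-0.02,0.07,0,0,0,0,-0.02,0.08,0,0,0,0,-0.02,0.08,0,0,0,0,-0.02,0.08,0,0,0,0,-0.02,0.08,0,0,0,0,-0.02,0.08,0,0,0,0,-0.02,0.08,0,0,0,0,-0.02,0.08,0,0,0,0,-0.02,0.05,0,0,0,0,-0.01,0.02,0,0,0,0,0,0,0,0,0,0,0,0,0,0,0,0,0,0,0,0,0,0]
}}

```text
time_s: 8.1
ee_pos: [542.1, 185.9, 248.5]
ee_rot: [180.0, 0.1, 21.9]
force: [-0.3, 0.4, 0.3]
gripper_width: 0.6
```

```bash
python3 - <<'E'
from workcell import env, grab_frame
import cv2
for n,c in (("side",(80,280,260,460)),("top",(40,240,180,440))):
    d=grab_frame(n);f=d["frame"][:,:,::-1]
    cv2.imwrite(f"pics/{n}4.png",cv2.resize(f[c[0]:c[1],c[2]:c[3]],None,fx=3,fy=3,interpolation=cv2.INTER_CUBIC))
s=env.state();print(s["ee_pos"],s["force"],s["time_s"])
E
```

```text
[542.33730006 185.69559214 248.70771667] [-0.40188165 -0.42345771 -0.05642617] 8.2
```

View pics/side4.png

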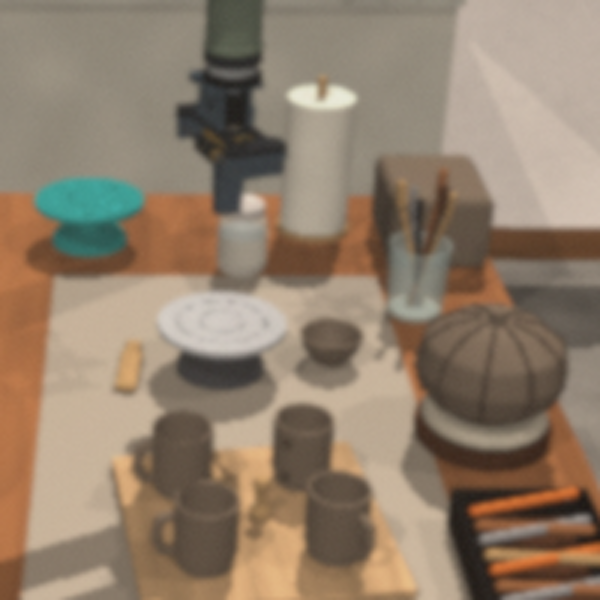

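View pics/top4.png

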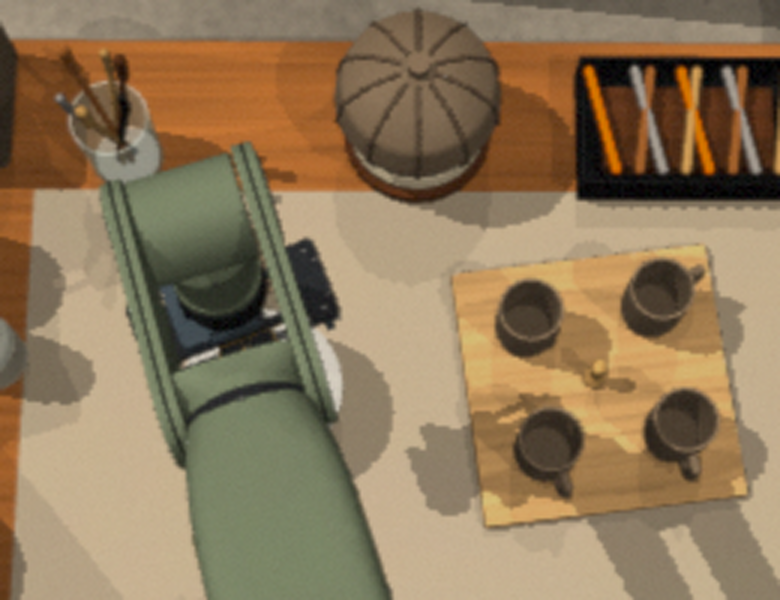

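Tip at crop (227,212), directly in line above the disc centre (222,322); mugs are unmoved, and the tall brush glass stays far from the hand. Now I'll lower to z ≈ 122.

Call:
{"op": "arm_command", "data": {
  "series": [0,0,-0.04,0,0,0,0,0,-0.06,0,0,0,0,0,-0.06,0,0,0,0,0,-0.06,0,0,0,0,0,-0.05,0,0,0,0,0,-0.03,0,0,0,0,0,-0.015,0,0,0,0,0,0,0,0,0,0,0,0,0,0,0,0,0,0,0,0,0]
}}

```text
time_s: 9.03
ee_pos: [542.9, 186.9, 124.1]
ee_rot: [180.0, -0.1, 21.9]
force: [-0.1, 0.1, 0.9]
gripper_width: 0.4
```

Call:
{"op": "arm_command", "data": {
  "series": [0,0,0,0,0,0,0,0,0,0,0,0,0,0,0,0,0,0,0,0,0,0,0,0,0,0,0,0,0,0,0,0,0,0,0,0,0,0,0,0,0,0,0,0,0,0,0,0,0,0,0,0,0,0,0,0,0,0,0,0,0,0,0,0,0,0,0,0,0,0,0,0,0,0,0,0,0,0,0,0,0,0,0,0,0,0,0,0,0,0]
}}

```text
time_s: 10.28
ee_pos: [542.0, 187.0, 123.0]
ee_rot: [180.0, -0.0, 21.9]
force: [0.5, 0.4, 0.6]
gripper_width: 0.3
```

Call:
{"op": "arm_command", "data": {
  "series": [0,0,0,0,0,0,0,0,0,0,0,0,0,0,0,0,0,0,0,0,0,0,0,0,0,0,0,0,0,0,0,0,0,0,0,0,0,0,0,0,0,0,0,0,0,0,0,0,0,0,0,0,0,0,0,0,0,0,0,0,0,0,0,0,0,0,0,0,0,0,0,0,0,0,0,0,0,0,0,0,0,0,0,0,0,0,0,0,0,0]
}}

```text
time_s: 11.53
ee_pos: [541.9, 187.0, 123.0]
ee_rot: [180.0, 0.0, 21.9]
force: [0.8, -0.2, 0.4]
gripper_width: 0.4
```

```bash
python3 - <<'E'
from workcell import env, grab_frame
import cv2
for n,c in (("side",(80,280,260,460)),):
    d=grab_frame(n);f=d["frame"][:,:,::-1]
    cv2.imwrite(f"pics/{n}5.png",cv2.resize(f[c[0]:c[1],c[2]:c[3]],None,fx=3,fy=3,interpolation=cv2.INTER_CUBIC))
s=env.state();print(s["ee_pos"],s["force"],s["time_s"])
E
```

```text
[541.97846689 186.9992025  122.97887961] [ 0.60836776 -0.06230222 -1.05343217] 11.5833
```

View pics/side5.png

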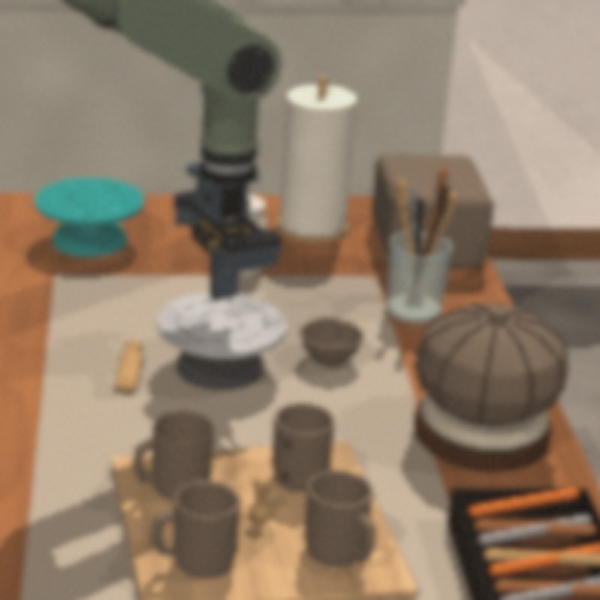

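The fingertips (crop (224,297)) hover about 38 mm above the disc centre (222,322), and everything looks undisturbed.

```bash
python3 -c "
from workcell import env
print(env.job_done()); print(env.state()['ee_pos'])"
```

```text
the job is handed in; nothing more can be done
None
the job is handed in; nothing more can be done
```

I pointed at the mug without a handle, then at the empty banding wheel, and handed the job in with the arm still pointing there. No verdict is reported, so whether it passed is not confirmed.

- **Mug:** I picked out the bare mug by its two scars in the side view. The closed fingertips stayed about 35 mm above the middle of its mouth for roughly 2.6 s.
- **Wheel:** I crossed at about 250 mm, on a line that passed over no other mug. I then held about 38 mm above the disc centre for about 2.5 s, with the grasp point about 57 mm above it, at (542, 187).
- **Last checks:** Force readings stayed at sensor-noise level (about 1 N or less) throughout. That noise is above the 0.5 N contact limit, so they cannot rule out a light touch. The last side view showed the mugs, bowl, rib and wheel where they were, and the job took 11.6 s of the 48 s allowed.
- **Disagreement:** The side camera placed the mugs 6–10 mm and the wheel about 15 mm lower in y than the top camera. I relied mostly on the top camera. For both targets the difference stays within the 30 and 35 mm tolerances.

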